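Clear the jammed stone-ball grading ramp in the finds lab

TASK

The big terracotta ball is jammed in the ramp's gate and the small white stone balls behind it must run into the white dish. Loosen the red clamp knob right back (anticlockwise), swing the blue spout (it has a yellow grip post) until it is centred on the red mark in front of the white dish, and screw the clamp up tight again. Then nudge the big ball well back up the ramp, without lifting it out or bumping the magnifier above (the tool has to be tilted to get in below it), so that all four small balls roll past it into the white dish; leave the big ball on the ramp and the other things on the bench alone.

Things in the scene. Friction and masses are not known exactly. Their poses are not given: they have to be found in the camera images.
- grader: Fixed grading ramp stand. Origin on the table straight below the middle of the gate, which is also the spout's vertical swivel axis; +x points up the ramp (roughly away from the robot), z up. A white quadrant plate (radius 100 mm, top 66 mm above the table) under the spout carries two red marks, 0.601 rad (34.4 degrees) either side of -x, each in front of one dish.
- gate (a point): Middle of the gate, on the ramp floor, 98 mm above the table, same axes as the grader: a 36 mm wide opening (y = +-18 mm) at the ramp's foot. Two funnel walls 16 mm high run from it to the side walls, meeting them at x = 34, y = 58 mm and at x = 80, y = -58 mm. Balls roll down to -x through it onto the spout. Should small balls wedge there, nudging the big ball back again usually frees them.
- ramp_mid (a point): Point on the ramp floor, 100 mm up-ramp of the gate, 112 mm above the table. The floor rises 8 degrees towards the grader's +x, is 116 mm wide inside and 200 mm long; side walls 42 mm high from x = 35 mm on.
- clamp (a joint): Red clamp knob (rad): 0 = fully loose (stop), 1.35 = fully tight (stop); grows clockwise seen from above. Below 0.4 it is loose, above 1.0 it is tight. Starts tight, at 1.05 to 1.25. Turns lightly (0.04 N m). It is not felt in the spout's swing, but the spout may be swung only with the clamp loose.
- clamp_grip (a point): Grip point of the clamp knob, on its vertical axis, 103 mm above the table, at x = -10, y = 160 mm in the grader frame. The grip is an upright bar 14 mm thick, 46 mm long, from 78 to 110 mm above the table. The bar lies along this point's own x axis, which is the grader's x axis at joint 0 and turns with the joint.
- spout (a joint): Swing of the blue spout (rad) about the grader's vertical axis. 0 = straight along the grader's -x; positive swings its tip towards the grader's -y. Range -0.85 to 0.85; marks at +0.601 (dish on the -y side) and -0.601 (dish on the +y side). Starts within 0.2 of 0. Friction (0.15 N m) keeps it where it is left.
- spout_pivot (a point): On the spout's swivel axis, 66 mm above the table; turns with the spout, which points along this point's -x.
- spout_post (a point): Centre of the upright yellow post, 16 mm diameter, 26 mm tall (116 to 141 mm above the table), on a steel bridge over the spout, 100 mm from the swivel axis. Spout: blue trough about 56 mm wide, 120 mm long, walls 24 mm, its floor 93 mm high at the axis and 76 mm at the tip.
- lamp: Fixed magnifier lamp (same origin and axes as the grader): grey frame round a clear lens over the ramp, x = 55 to 155 mm, y = +-86 mm, 190 to 280 mm above the table. In front of it (x below 55 mm) all is open. A gripper held upright over the gate meets the frame before the ball is back far enough; leaning back towards the robot by 30 to 40 degrees clears it.
- big_center (a point): Centre of the big terracotta ball, 48 mm diameter, 145 g, rolls freely. Jammed in the gate with its centre about 10 mm up-ramp of it; it rolls back down into the gate when released. Pushed back until its centre is 55 mm or more up-ramp of the gate it frees the way; about 75 mm held there for about 2 s lets the small balls pass on both sides.
- white_dish_in (a point): Centre of the inner floor of the fixed white bowl, the target: rim radius 70 mm, 55 mm high. It stands 170 mm from the swivel axis, before one of the two red marks.
- green_dish: Fixed green bowl of the same size before the other mark; must stay empty. Origin at the centre of its underside.
- jar: Bystander: amber glass jar, 48 mm diameter, 75 mm high, beside the ramp on its -y side. Origin at the centre of its underside.
- wax: Bystander: yellow wax block 50 x 35 x 25 mm beside the ramp on its +y side. Origin under its centre.
- brush: Bystander: brush lying on the bench.
- spatula: Bystander: spatula lying on the bench.
- bottle: Bystander: white bottle, 60 mm diameter, 150 mm high.
- beaker: Bystander: blue cup, 70 mm diameter, 80 mm high.
- small0_center (a point): Centre of a small white stone ball, 22 mm diameter, 15 g, rolls freely; starts behind and beside the big ball on the ramp.
- small1_center (a point): Centre of a small white stone ball, 22 mm diameter, 15 g, rolls freely; starts behind and beside the big ball on the ramp.
- small2_center (a point): Centre of a small white stone ball, 22 mm diameter, 15 g, rolls freely; starts behind and beside the big ball on the ramp.
- small3_center (a point): Centre of a small white stone ball, 22 mm diameter, 15 g, rolls freely; starts behind and beside the big ball on the ramp.
There are look-alikes about, which are no part of the job. Leave any pink look-alike of the part that bears white_dish_in alone. Of the things like the part that bears big_center, leave any that is turquoise; of the rest the smaller one is meant.

How it is judged:
By the outcome, as a careful person would: the job done as asked, in the order asked, and still so for the second after the job is handed in, with the robot touching nothing.
It also fails if it takes over 67 s, if anything falls off the work surface, if the arm or the gripper's body presses on something with over 40 N, if the wrist force passes 120 N, or if a joint passes its speed limit or range.

ROBOT

A 6-joint arm with a two-finger parallel gripper is mounted at the origin on the work surface. World frame = base frame: x ahead of the robot, y to its left, z up, the work surface at z = 0. Lengths are in m, angles in rad, forces in N, time in s.
With the tool pointing down it reaches from about 0.275 to 0.85 m from the base axis. Payload 5.2 kg.
Tool frame: the origin (TCP) lies on the centre line of the jaws, within the pads' length; the fingertips stand 17 mm ahead of it and the grasp point (between the pads) lies 2 mm behind it; z points along the fingers, y is the line along which they close (so a half turn about z gives the same grasp; the last joint's range is limited). The gripper opens to 85 mm and grips with 20 to 120 N. Pads are 22 mm wide; open, the fingers measure 114 mm over their backs; the gripper's body (76 mm by 85 mm) begins 54 mm behind the grasp point. The pads swing forward as they close: fully open they stand 13 mm farther back than shut.
Start: joints at [0.914, 0.259, 1.535, -0, 1.348, -0.203], TCP at [0.241, 0.494, 0.248] pointing down, gripper open.
Joint ranges: [-3.14, 3.14], [-0.91, 2.08], [0.19, 2.58], [-1.22, 4.36], [0.22, 2.71], [-3.12, 3.12]. Speed limits (rad/s): [2.57, 2.57, 3.14, 3.14, 3.14, 3.14].

INTERFACE

Orientations are given as a unit quaternion [x, y, z, w].
In Python, from rig import sensors, eyes, finish_job gives the robot as it stands.
- The arm moves only by the shell command python3 -m crank 'ROWS'. ROWS is JSON, a list of rows, each a list of 3 entries, a list of its own where there are three numbers: the opening, from 0 (shut) to 1 (fully open), then the shift along the tool's x, y, z in cm, then the turn about the tool's z in rad. A call has 1 to 12 rows; each row is the pose to reach, as a shift and turn from the pose commanded when the call began, along the tool's axes at that moment; what a row does not reach only later rows make up. A row lasts 1/10 s, in which the tool goes at most 50 mm and 8.59 degrees, less where a joint would pass 70% of its speed; a pose out of reach is approached as far as the arm can. A call with a gripper value outside its range is refused whole. The fingers move at their own pace and stop on an object; the grip force is fixed at half the most. Time passes only in rows, so rows that repeat a pose let the fingers close. It gives the time, the measured TCP pose, the force, the opening and the grip force at its end, in the units of the state.
- sensors.read_state(): the state, without advancing time (a new reading comes with each control period).
- eyes.read_camera(name): name is "scene" or "top"; returns a dict with "pixels" (400x640x3 uint8, blue, green, red), "mtx" (3x3 intrinsics, pixels), "xyz" and "rotation" of the camera in the world. Camera axes: x right, y up, looking along -z (the intrinsics and any distortion apply to the point x, -y, -z); pixel columns grow to the right and rows downward; lengths in m; the calibration is good to about 2 mm. A picture is of the moment at which its call begins. There is no depth.
- finish_job(): hands the job in; it is judged then, once.
The state is a dict: "time": time; "qpos": joint angles; "joint_vel": joint speeds; "joint_efforts": joint torques, N m; "ee_pos": TCP position; "tcp_rot": TCP orientation; "force": force on the tool from outside, world axes, zero at the start; "wrist_torque": the same for the moment, N m; "finger_gap": finger opening in m; "grasp_force": force on a finger pad.
Only numpy, scipy, OpenCV 4.12 (cv2) and the standard library are available. Lean on these libraries where they do the work, as an engineer would, in place of code of your own. Each camera call takes 0.05 s, during which the arm holds its last target. There are 200 camera calls.

## Working session

There is one attempt and no reset: what is moved stays moved. The work goes in short steps, Python scripts to look and compute and a shell command to move; the robot and the scene stay as the last step left them, time stands still between calls to the robot, and variables do not carry over. Pictures are saved under pics/ and viewed, at most 10 in all, crops included, and the job is handed in when it is done.

```bash
mkdir -p pics; ls
python3 - <<'E'
from rig import sensors, eyes
import cv2, pickle
for n in("top","scene"):
    c=eyes.read_camera(n); cv2.imwrite(f"pics/{n}0.png",c["pixels"]); pickle.dump(c,open(f"{n}0.pkl","wb"))
    print(n,c["mtx"],c["xyz"],c["rotation"],[k for k in c])
s=sensors.read_state();print(s)
E
```

```text
pics
top [[496.69697854   0.         321.87474185]
 [  0.         496.69697854 200.25355497]
 [  0.           0.           1.        ]] [ 3.05846208e-01 -7.15949542e-04  1.30588462e+00] [ 0.05456196 -0.05766429 -0.70099179  0.70873714] ['pixels', 'mtx', 'xyz', 'rotation']
scene [[411.95904059   0.         320.76051578]
 [  0.         411.95904059 201.02563869]
 [  0.           0.           1.        ]] [ 0.70520705 -0.43110183  0.92834701] [0.26289081 0.0644766  0.23723561 0.93297934] ['pixels', 'mtx', 'xyz', 'rotation']
{'time': 0.1, 'qpos': array([ 9.14196583e-01,  2.59289289e-01,  1.53598655e+00,  9.39763419e-06,
        1.34799116e+00, -2.02787891e-01]), 'joint_vel': array([-2.36254015e-03, -2.42015465e-03, -3.36123066e-03,  3.68697028e-04,
       -3.42097544e-04,  3.90857236e-05]), 'joint_efforts': array([ 3.06672577e-03, -4.46965742e+01, -2.91247433e+01, -2.03723002e-04,
        6.22403852e-03, -3.23600666e-06]), 'ee_pos': array([0.24080807, 0.49398282, 0.2475423 ]), 'tcp_rot': array([ 2.24964778e-01,  9.74366537e-01, -7.59157106e-04, -3.52924082e-04]), 'force': array([0.05354575, 0.28724962, 0.77969214]), 'wrist_torque': array([-0.00331878,  0.04069949, -0.00192649]), 'grasp_force': 0.0, 'finger_gap': 0.08540790603240497}
```

View pics/top0.png

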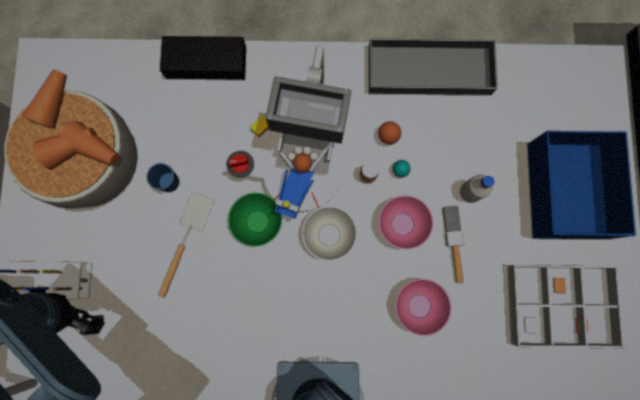

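View pics/scene0.png

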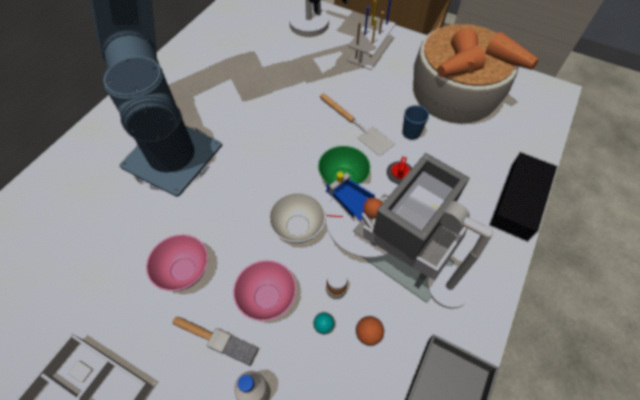

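The top view shows the big terracotta ball in the gate at (303,162), with the small balls behind it. The spout is at (293,195), the white dish at (329,233), the green dish at (255,219) and the red knob at (239,163). Look-alikes are a loose, larger terracotta ball (390,132), a turquoise ball (401,168) and pink bowls (406,222) and (424,306). The ball in the gate is the smaller terracotta one, so it is the one meant. The white bowl is the target. I'll confirm both in a crop.

Run:
```python
import cv2
i=cv2.imread("pics/top0.png")[120:240,220:380]
cv2.imwrite("pics/crop1.png",cv2.resize(i,None,fx=5,fy=5,interpolation=cv2.INTER_CUBIC))
```

```text
(no output)
```

View pics/crop1.png

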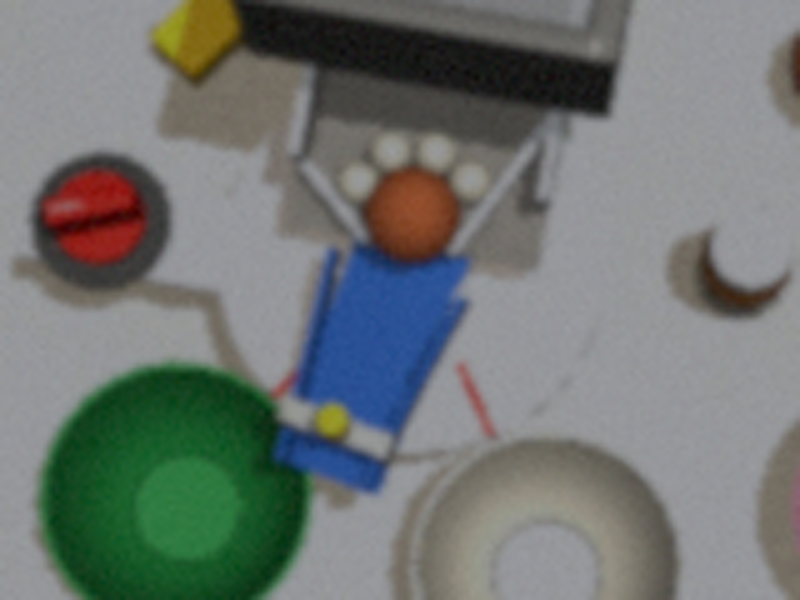

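The crop confirms it. The terracotta ball sits at crop (412,214) with four white balls around it, post top at (332,420) and knob at about (100,216). The white dish floor is at (547,573) and the green dish floor at (188,508). Next I'll fit the grader pose.

```bash
cat > h.py <<'E'
import numpy as np, pickle
from scipy.spatial.transform import Rotation as R
from scipy.optimize import least_squares
def proj(c,P):
    q=R.from_quat(c["rotation"]).inv().apply(np.atleast_2d(P)-c["xyz"]); q=q*[1,-1,-1]
    p=(c["mtx"]@q.T).T; return p[:,:2]/p[:,2:]
def G(g,p):  # grader frame -> world
    p=np.atleast_2d(p).astype(float); c,s=np.cos(g[2]),np.sin(g[2])
    return np.c_[g[0]+c*p[:,0]-s*p[:,1], g[1]+s*p[:,0]+c*p[:,1], p[:,2]]
def ray(c,u,z):
    m=c["mtx"]; d=np.array([(u[0]-m[0,2])/m[0,0],-(u[1]-m[1,2])/m[1,1],-1]); d=R.from_quat(c["rotation"]).apply(d)
    return c["xyz"]+d*(z-c["xyz"][2])/d[2]
E
python3 - <<'E'
from h import *
T=pickle.load(open("top0.pkl","rb")); S=pickle.load(open("scene0.pkl","rb"))
cr=lambda a,b:np.array([a/5+220-.4,b/5+120-.4])
a=.601
def pts(t): return np.array([[-.17*np.cos(a),-.17*np.sin(a),.006],[-.17*np.cos(a),.17*np.sin(a),.006],[.010,0,.1235],[-.01,.16,.108],[-.1*np.cos(t),-.1*np.sin(t),.141],[-.1*np.cos(a),-.1*np.sin(a),.066]])
ob=np.array([cr(547,573),cr(188,508),cr(412,214),cr(97,214),cr(332,421),cr(493,437)])
f=lambda v:(proj(T,G(v,pts(v[3])))-ob).ravel()
for z in [0]:
    r=least_squares(f,[.45,.03,0,-.1],loss="soft_l1"); print(r.x,r.fun.reshape(-1,2).round(2) if 0 else f(r.x).reshape(-1,2).round(2))
g=r.x
so=np.array([[297,227],[0,0],[374,208],[402,168],[341,176],[0,0]])
print((proj(S,G(g,pts(g[3])))).round(1))
print("ball",ray(T,cr(412,214),.1235),"post",ray(T,cr(332,421),.141),"knob",ray(T,cr(97,214),.108),G(g,[[-.01,.16,.1]]),G(g,pts(g[3])))
p=ray(T,cr(52,232),.10);q=ray(T,cr(143,212),.10);print("bar ang",np.arctan2(*(q-p)[[1,0]]),"joint",g[2]-np.arctan2(*(q-p)[[1,0]]))
from rig import sensors;s=sensors.read_state();print(R.from_quat(s["tcp_rot"]).as_matrix().round(3))
E
```

```text
[ 0.5776339   0.04585077 -0.16494019 -0.18289938] [[ 0.38  0.27]
 [ 0.18  0.49]
 [ 0.14  0.33]
 [-1.79 -1.55]
 [ 0.09 -0.24]
 [ 0.14  0.08]]
[[297.6 225.5]
 [342.6 176.4]
 [373.4 207.7]
 [402.3 162.8]
 [340.2 174. ]
 [325.6 215.4]]
ball [0.58831409 0.04457169 0.1235    ] post [0.4830336  0.08013529 0.141     ] knob [0.59017685 0.20076232 0.108     ] [[0.59404055 0.20532122 0.1       ]] [[ 0.423542   -0.02595234  0.006     ]
 [ 0.45510964  0.16369731  0.006     ]
 [ 0.58749818  0.04420884  0.1235    ]
 [ 0.59404055  0.20532122  0.108     ]
 [ 0.48362277  0.07993753  0.141     ]
 [ 0.48699161  0.00361365  0.066     ]]
bar ang -1.3360590916295123 joint 1.1711189021241752
[[-0.899  0.438 -0.001]
 [ 0.438  0.899 -0.001]
 [ 0.    -0.002 -1.   ]]
```

```bash
python3 -m crank '[[1,[-44.3,-10.7,4],0.88],[1,[-44.3,-10.7,4],0.88],[1,[-44.3,-10.7,4],0.88],[1,[-44.3,-10.7,4],0.88],[1,[-44.3,-10.7,4],0.88],[1,[-44.3,-10.7,4],0.88],[1,[-44.3,-10.7,4],0.88],[1,[-44.3,-10.7,4],0.88],[1,[-44.3,-10.7,4],0.88],[1,[-44.3,-10.7,4],0.88],[1,[-44.3,-10.7,4],0.88],[1,[-44.3,-10.7,4],0.88]]'
python3 - <<'E'
from rig import sensors,eyes
from h import *
import cv2
c=eyes.read_camera("scene"); i=c["pixels"]; cv2.imwrite("pics/s1.png",cv2.resize(i[60:260,260:520],None,fx=3,fy=3,interpolation=cv2.INTER_CUBIC))
s=sensors.read_state();print(s["time"],s["ee_pos"],s["qpos"].round(3),R.from_quat(s["tcp_rot"]).as_matrix().round(3))
E
```

```text
time: 1.3
ee_pos: [0.5913, 0.2046, 0.2078]
tcp_rot: [0.618, 0.786, -0.0, -0.001]
force: [-0.5, 0.7, 0.1]
finger_gap: 0.0855
grasp_force: 0.0
1.35 [0.59107786 0.20511208 0.20821999] [ 1.560e-01  4.210e-01  1.400e+00  1.000e-03  1.321e+00 -8.300e-02] [[-0.236  0.972 -0.001]
 [ 0.972  0.236  0.   ]
 [ 0.001 -0.001 -1.   ]]
```

View pics/s1.png

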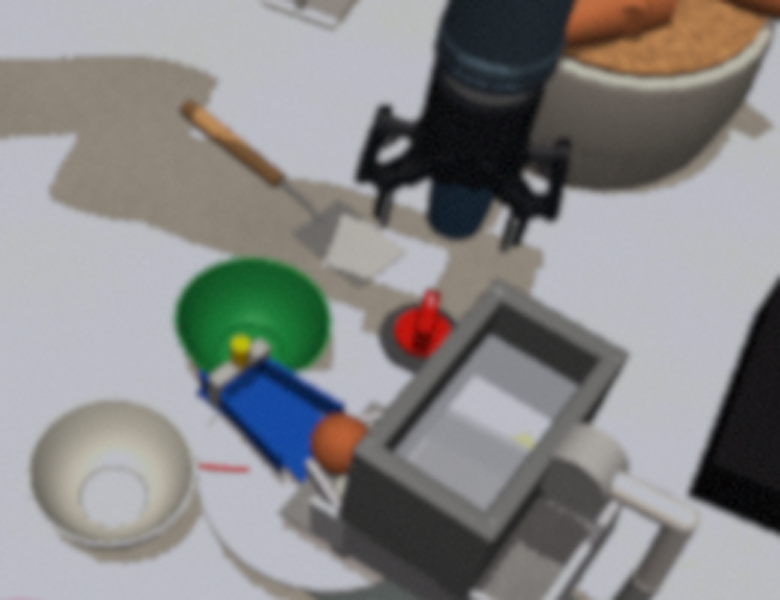

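The knob and its bar are clear below the gripper, with the bar at crop (428,320) and the frame well to the side. Descend and grip.

```bash
python3 -m crank '[[1,[0,0.2,5],0],[1,[0,0.2,10],0],[1,[0,0.2,10.7],0],[1,[0,0.2,10.7],0],[0,[0,0.2,10.7],0],[0,[0,0.2,10.7],0],[0,[0,0.2,10.7],0],[0,[0,0.2,10.7],0],[0,[0,0.2,10.7],0],[0,[0,0.2,10.7],0]]'
```

```text
time: 2.35
ee_pos: [0.5963, 0.2049, 0.1026]
tcp_rot: [0.619, 0.786, 0.002, 0.001]
force: [4.7, 2.1, 3.0]
finger_gap: 0.0129
grasp_force: 61.5
```

```bash
python3 -m crank '[[0,[0,0.3,0],-0.15],[0,[0,0.3,0],-0.3],[0,[0,0.3,0],-0.45],[0,[0,0.3,0],-0.6],[0,[0,0.3,0],-0.75],[0,[0,0.3,0],-0.9],[0,[0,0.3,0],-1.05],[0,[0,0.3,0],-1.17],[0,[0,0.3,0],-1.22],[0,[0,0.3,0],-1.22],[0,[0,0.3,0],-1.22]]'
python3 - <<'E'
from rig import sensors
from h import *
s=sensors.read_state();print(s["wrist_torque"],s["qpos"].round(3),R.from_quat(s["tcp_rot"]).as_matrix().round(3))
E
```

```text
time: 3.45
ee_pos: [0.5963, 0.2045, 0.1026]
tcp_rot: [0.059, 0.998, -0.0, -0.001]
force: [-5.0, -2.1, 10.8]
finger_gap: 0.0125
grasp_force: 76.6
[-0.5076815   0.7133858  -1.76429182] [ 0.154  0.524  1.511  0.     1.108 -1.3  ] [[-0.993  0.118 -0.002]
 [ 0.118  0.993 -0.   ]
 [ 0.002 -0.    -1.   ]]
```

```bash
python3 -m crank '[[1,[0,0,0],0],[1,[0,0,0],0],[1,[0,0,0],0],[1,[0,0,-4],0],[1,[0,0,-8],0],[1,[5,-6,-8],0],[1,[9.7,-13.7,-8],0],[1,[9.7,-13.7,-8],0],[1,[9.7,-13.7,-8],0],[1,[9.7,-13.7,-8],0]]'
python3 - <<'E'
from rig import eyes
import cv2
i=[cv2.resize(eyes.read_camera("top")["pixels"][120:240,220:380],None,fx=4,fy=4,interpolation=cv2.INTER_CUBIC)][0]
j=cv2.resize(eyes.read_camera("scene")["pixels"][120:260,260:420],None,fx=2,fy=2,interpolation=cv2.INTER_CUBIC)
import numpy as np
o=np.zeros((480,640+160,3),np.uint8)
o[:,:480]=i[:,80:560]; o[:280,480:800]=j
cv2.imwrite("pics/s2.png",o)
E
```

```text
time: 4.45
ee_pos: [0.4835, 0.0786, 0.1813]
tcp_rot: [0.058, 0.998, -0.0, -0.001]
force: [-0.5, 0.4, 1.1]
finger_gap: 0.0856
grasp_force: 0.0
```

View pics/s2.png

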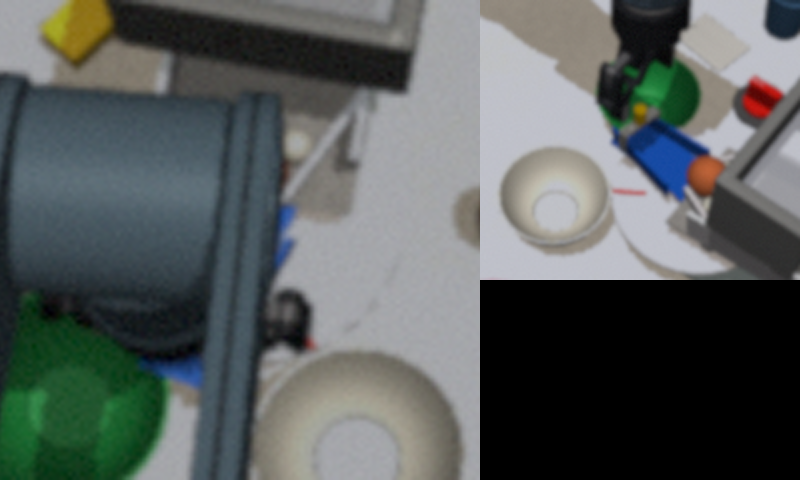

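The knob bar now lies along the ramp, so the clamp is loose, and the post sits below the fingers. Descend and grip it.

```bash
python3 -m crank '[[1,[0,0,4.4],0],[1,[0,0,4.4],0],[0,[0,0,4.4],0],[0,[0,0,4.4],0],[0,[0,0,4.4],0],[0,[0,0,4.4],0],[0,[0,0,4.4],0],[0,[0,0,4.4],0]]'
python3 - <<'E'
from rig import sensors
from h import *
g=[0.5776339,0.04585077,-0.16494019]
s=sensors.read_state();p=s["ee_pos"];M=R.from_quat(s["tcp_rot"]).as_matrix()
print(p,M.round(3)[:2])
d=p-[g[0],g[1],0];print("r",np.hypot(d[0],d[1]),"theta",np.arctan2(d[1],d[0])-np.pi-g[2])
for t in (-.02,.15,.32,.46,.601): print(t,(M.T@(G(g,[[-.1*np.cos(t),-.1*np.sin(t),p[2]]])[0]-p)*100).round(2))
E
```

```text
time: 5.35
ee_pos: [0.4858, 0.0801, 0.1383]
tcp_rot: [0.057, 0.998, 0.0, 0.001]
force: [-0.7, 0.3, 6.1]
finger_gap: 0.0139
grasp_force: 58.4
[0.48583114 0.08008033 0.1383045 ] [[-0.994  0.114  0.002]
 [ 0.114  0.994 -0.   ]]
r 0.09797657835285623 theta -0.19195277793360993
-0.02 [ 0.47 -1.65 -0.  ]
0.15 [ 0.44 -3.35 -0.  ]
0.32 [ 0.13 -5.01 -0.  ]
0.46 [-0.33 -6.33 -0.  ]
0.601 [-0.98 -7.58  0.  ]
```

```bash
python3 -m crank '[[0,[0.47,-1.65,0],-0.1],[0,[0.44,-3.35,0],-0.25],[0,[0.13,-5.01,0],-0.4],[0,[-0.33,-6.33,0],-0.55],[0,[-0.98,-7.58,0],-0.7],[0,[-0.98,-7.58,0],-0.7],[0,[-0.98,-7.58,0],-0.7],[0,[-0.98,-7.58,0],-0.7]]'
python3 - <<'E'
from rig import sensors
from h import *
g=[0.5776339,0.04585077,-0.16494019]
s=sensors.read_state();p=s["ee_pos"]
d=p-[g[0],g[1],0];print("r",np.hypot(d[0],d[1]),"theta",np.arctan2(d[1],d[0])-np.pi-g[2])
E
```

```text
time: 6.15
ee_pos: [0.4878, 0.0032, 0.1383]
tcp_rot: [-0.287, 0.958, -0.001, 0.002]
force: [3.5, -3.4, 5.1]
finger_gap: 0.0138
grasp_force: 59.8
r 0.09949663329341407 theta -5.674930557348308
```

```bash
python3 -m crank '[[1,[0,0,0],0],[1,[0,0,0],0],[1,[0,0,0],0],[1,[0,0,-5],0],[1,[0,0,-7],0.1],[1,[-5,2,-7],0.25],[1,[-9,5,-7],0.4],[1,[-13,7,-7],0.55],[1,[-20.1,10.9,-7],0.75],[1,[-20.1,10.9,-7],0.75],[1,[-20.1,10.9,-7],0.75],[1,[-20.1,10.9,-7],0.75]]'
python3 - <<'E'
from rig import eyes,sensors
from h import *
import cv2
c=eyes.read_camera("top");o=cv2.resize(c["pixels"][150:250,250:360],None,fx=6,fy=6,interpolation=cv2.INTER_CUBIC)
g=[0.5776339,0.04585077,-0.16494019];t=.601
P=G(g,[[-.1*np.cos(t),-.1*np.sin(t),.141],[-.1*np.cos(t),-.1*np.sin(t),.066]]);print(((proj(c,P)-[250,150]+.5)*6).round())
cv2.imwrite("pics/s3.png",o)
print(sensors.read_state()["ee_pos"],R.from_quat(sensors.read_state()["tcp_rot"]).as_matrix()[:2].round(3))
E
```

```text
time: 7.35
ee_pos: [0.5927, 0.2066, 0.2061]
tcp_rot: [0.08, 0.997, -0.0, -0.001]
force: [0.2, -0.1, 0.3]
finger_gap: 0.0854
grasp_force: 0.0
[[413. 318.]
 [413. 346.]]
[0.59258425 0.20557702 0.20640549] [[-0.987  0.162 -0.002]
 [ 0.162  0.987 -0.001]]
```

View pics/s3.png

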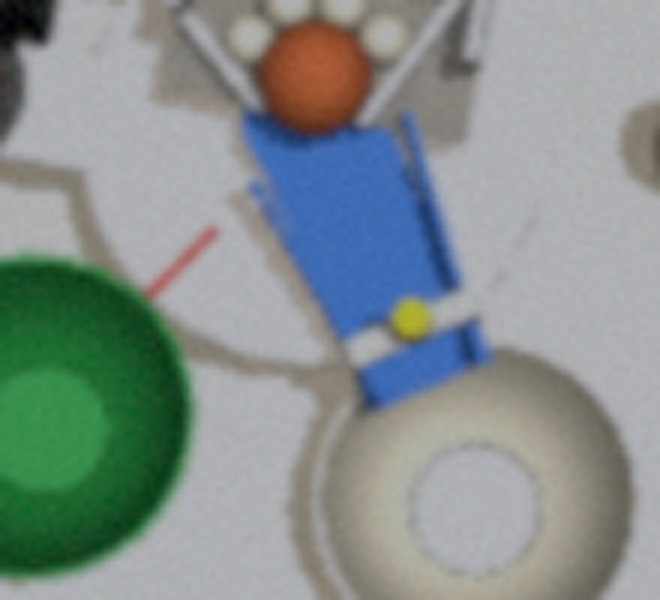

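The post is at (411,319) against a predicted (413,318), so the spout is centred on the mark. Now tighten the clamp.

```bash
python3 -m crank '[[1,[-0.3,0,5],0],[1,[-0.3,0,10.4],0],[1,[-0.3,0,10.4],0],[0,[-0.3,0,10.4],0],[0,[-0.3,0,10.4],0],[0,[-0.3,0,10.4],0],[0,[-0.3,0,10.4],0],[0,[-0.3,0,10.4],0],[0,[-0.3,0,10.4],0]]' && python3 -m crank '[[0,[0,0,0],0.15],[0,[0,0,0],0.3],[0,[0,0,0],0.45],[0,[0,0,0],0.6],[0,[0,0,0],0.75],[0,[0,0,0],0.9],[0,[0,0,0],1.05],[0,[0,0,0],1.2],[0,[0,0,0],1.3],[0,[0,0,0],1.3],[0,[0,0,0],1.3]]'
python3 - <<'E'
from rig import sensors
from h import *
s=sensors.read_state();print(s["wrist_torque"],s["qpos"].round(3),R.from_quat(s["tcp_rot"]).as_matrix().round(3)[:2])
E
```

```text
time: 8.3
ee_pos: [0.5972, 0.2045, 0.1052]
tcp_rot: [0.082, 0.997, -0.0, 0.001]
force: [-1.5, -2.8, 5.7]
finger_gap: 0.0127
grasp_force: 59.2
time: 9.4
ee_pos: [0.5968, 0.2041, 0.1052]
tcp_rot: [0.668, 0.744, -0.0, 0.001]
force: [-3.3, -5.2, 7.9]
finger_gap: 0.0126
grasp_force: 59.2
[-0.83275453  0.46796855 -0.03534554] [ 0.154  0.52   1.51  -0.002  1.11   0.048] [[-0.107  0.994  0.001]
 [ 0.994  0.107 -0.002]]
```

The knob is at about 1.3, tight. Release, rise, and test how the arm behaves at the edge of its reach, since the rows have no tilt entry.

```bash
python3 -m crank '[[1,[0,0,0],0],[1,[0,0,0],0],[1,[0,0,0],0],[1,[0,0,-5],0],[1,[0,0,-10],0],[1,[0,0,-15],0],[1,[0,0,-20],0],[0,[0,0,-25],0],[0,[0,0,-25],0]]' && python3 -m crank '[[0,[10,40,0],0],[0,[10,40,0],0],[0,[10,40,0],0],[0,[10,40,0],0],[0,[10,40,0],0],[0,[10,40,0],0],[0,[10,40,0],0],[0,[10,40,0],0],[0,[10,40,0],0],[0,[10,40,0],0]]'
python3 - <<'E'
from rig import sensors
from h import *
s=sensors.read_state();print(s["qpos"].round(3),R.from_quat(s["tcp_rot"]).as_matrix().round(3))
E
```

```text
time: 10.3
ee_pos: [0.5989, 0.2059, 0.3624]
tcp_rot: [0.668, 0.744, 0.006, 0.005]
force: [0.4, 0.9, 1.4]
finger_gap: 0.0592
grasp_force: 0.0
time: 11.3
ee_pos: [0.8316, 0.2933, 0.2941]
tcp_rot: [0.668, 0.744, 0.02, 0.011]
force: [-0.2, -0.0, -0.1]
finger_gap: 0.0
grasp_force: 0.0
[0.211 0.981 0.187 0.006 1.929 0.106] [[-0.107  0.993  0.043]
 [ 0.994  0.107  0.015]
 [ 0.01   0.044 -0.999]]
```

```bash
python3 -m crank '[[0,[-3,-12,0],0],[0,[-3,-12,0],0],[0,[-3,-12,0],0],[0,[-3,-12,0],0]]'
python3 - <<'E'
from rig import sensors
from h import *
s=sensors.read_state();print(s["qpos"].round(3),R.from_quat(s["tcp_rot"]).as_matrix().round(3))
E
```

```text
time: 11.7
ee_pos: [0.7085, 0.2491, 0.2862]
tcp_rot: [0.668, 0.744, 0.016, 0.008]
force: [0.3, 0.8, 0.3]
finger_gap: -0.0001
grasp_force: 0.0
[0.187 0.601 0.92  0.006 1.586 0.08 ] [[-0.107  0.994  0.033]
 [ 0.994  0.107  0.013]
 [ 0.009  0.034 -0.999]]
```

Reaching past the limit leaves a persistent tilt (0.035 rad, in the right direction). The rows can therefore tilt the tool if I drive it somewhere the wrist limit forbids pointing down, meaning high and close in. First I'll line up with the ramp azimuth.

```bash
python3 -m crank '[[0.3,[0,0,-5],0],[0.3,[0,0,-10],0],[0.3,[0,0,-15],0],[0.3,[-26.6,-39,-25],-1.3],[0.3,[-26.6,-39,-25],-1.3],[0.3,[-26.6,-39,-25],-1.3],[0.3,[-26.6,-39,-25],-1.3],[0.3,[-26.6,-39,-25],-1.3],[0.3,[-26.6,-39,-25],-1.3],[0.3,[-26.6,-39,-25],-1.3],[0.3,[-26.6,-39,-25],-1.3],[0.3,[-26.6,-39,-25],-1.3]]'
python3 -m crank '[[0.3,[0,0,-40],0],[0.3,[0,0,-40],0],[0.3,[0,0,-40],0],[0.3,[0,0,-40],0],[0.3,[0,0,-40],0],[0.3,[0,0,-40],0],[0.3,[0,0,-40],0],[0.3,[0,0,-40],0]]'
python3 - <<'E'
from rig import sensors
from h import *
s=sensors.read_state();print(s["qpos"].round(3),R.from_quat(s["tcp_rot"]).as_matrix().round(3))
E
```

```text
time: 12.9
ee_pos: [0.3791, -0.0306, 0.5128]
tcp_rot: [0.085, 0.996, 0.008, 0.022]
force: [0.3, -0.8, -0.2]
finger_gap: 0.0255
grasp_force: 0.0
time: 13.7
ee_pos: [0.3474, -0.0318, 0.787]
tcp_rot: [0.088, 0.995, 0.005, 0.036]
force: [-1.2, 0.7, 0.2]
finger_gap: 0.0257
grasp_force: 0.0
[-0.451  0.18   0.187  0.084  2.709 -1.768] [[-0.982  0.175  0.073]
 [ 0.175  0.985  0.004]
 [-0.071  0.017 -0.997]]
```

```bash
python3 -m crank '[[0.3,[40,0,-20],0],[0.3,[40,0,-20],0],[0.3,[40,0,-20],0],[0.3,[40,0,-20],0],[0.3,[40,0,-20],0],[0.3,[40,0,-20],0]]'
python3 - <<'E'
from rig import sensors
from h import *
s=sensors.read_state();print(s["qpos"].round(3),R.from_quat(s["tcp_rot"]).as_matrix().round(3))
E
```

```text
time: 14.3
ee_pos: [0.3029, 0.0229, 0.811]
tcp_rot: [0.088, 0.993, -0.011, 0.072]
force: [0.7, -0.1, 0.4]
finger_gap: 0.0256
grasp_force: 0.0
[-0.311  0.101  0.187  0.026  2.708 -1.68 ] [[-0.974  0.177  0.141]
 [ 0.174  0.984 -0.034]
 [-0.145 -0.009 -0.989]]
```

```bash
R='[[0.3,[60,0,-20],0],[0.3,[60,0,-20],0],[0.3,[60,0,-20],0],[0.3,[60,0,-20],0],[0.3,[60,0,-20],0],[0.3,[60,0,-20],0]]'; true
python3 -m crank '[[0.3,[60,0,-20],0],[0.3,[60,0,-20],0],[0.3,[60,0,-20],0],[0.3,[60,0,-20],0],[0.3,[60,0,-20],0],[0.3,[60,0,-20],0]]'
python3 -m crank '[[0.3,[60,0,-20],0],[0.3,[60,0,-20],0],[0.3,[60,0,-20],0],[0.3,[60,0,-20],0],[0.3,[60,0,-20],0],[0.3,[60,0,-20],0]]'
python3 - <<'E'
from rig import sensors
from h import *
s=sensors.read_state();print(s["qpos"].round(3),R.from_quat(s["tcp_rot"]).as_matrix().round(3))
E
```

```text
time: 14.9
ee_pos: [0.0861, 0.0956, 0.7981]
tcp_rot: [0.09, 0.993, -0.017, 0.079]
force: [0.3, 0.4, 0.3]
finger_gap: 0.0255
grasp_force: 0.0
time: 15.5
ee_pos: [-0.0037, 0.128, 0.7858]
tcp_rot: [0.088, 0.993, -0.011, 0.076]
force: [0.4, -0.4, 0.8]
finger_gap: 0.0257
grasp_force: 0.0
[ 1.107 -0.208  0.582 -0.362  2.708 -0.62 ] [[-0.973  0.177  0.149]
 [ 0.174  0.984 -0.036]
 [-0.153 -0.009 -0.988]]
```

Pushing inward only bent the elbow, so that adds nothing. At full stretch each call should leave a little tilt, so I'll go out along the ramp azimuth and test short outward calls.

```bash
python3 -m crank '[[0.3,[-72.8,-8,40.7],0],[0.3,[-72.8,-8,40.7],0],[0.3,[-72.8,-8,40.7],0],[0.3,[-72.8,-8,40.7],0],[0.3,[-72.8,-8,40.7],0],[0.3,[-72.8,-8,40.7],0],[0.3,[-72.8,-8,40.7],0],[0.3,[-72.8,-8,40.7],0],[0.3,[-72.8,-8,40.7],0],[0.3,[-72.8,-8,40.7],0],[0.3,[-72.8,-8,40.7],0],[0.3,[-72.8,-8,40.7],0]]'
python3 -m crank '[[0.3,[-40,0,0],0],[0.3,[-40,0,0],0],[0.3,[-40,0,0],0],[0.3,[-40,0,0],0],[0.3,[-40,0,0],0],[0.3,[-40,0,0],0],[0.3,[-40,0,0],0]]'
cat > st.py <<'E'
from rig import sensors
from h import *
s=sensors.read_state();M=R.from_quat(s["tcp_rot"]).as_matrix();print(s["time"].__round__(2),s["ee_pos"].round(3),s["qpos"].round(3),"tilt",np.arccos(-M[2,2]).round(3),"az",np.arctan2(M[1,2],M[0,2]).round(3),"y",M[:,1].round(3))
E
python3 st.py
python3 -m crank '[[0.3,[-30,0,0],0]]' >/dev/null; python3 st.py
python3 -m crank '[[0.3,[-30,0,0],0]]' >/dev/null; python3 st.py
python3 -m crank '[[0.3,[-30,0,0],0],[0.3,[-30,0,0],0],[0.3,[-30,0,0],0]]' >/dev/null; python3 st.py
```

```text
time: 16.7
ee_pos: [0.3954, 0.0164, 0.6336]
tcp_rot: [0.088, 0.993, -0.013, 0.076]
force: [0.6, 0.3, -0.2]
finger_gap: 0.0259
grasp_force: 0.0
time: 17.4
ee_pos: [0.6734, -0.0389, 0.6226]
tcp_rot: [0.088, 0.992, -0.012, 0.086]
force: [-1.2, -0.2, 0.4]
finger_gap: 0.0264
grasp_force: 0.0
17.4 [ 0.673 -0.039  0.623] [-2.220e-01  5.450e-01  1.900e-01 -1.000e-03  2.233e+00 -1.617e+00] tilt 0.174 az -0.227 y [ 0.177  0.984 -0.009]
17.5 [ 0.699 -0.046  0.611] [-0.226  0.568  0.187  0.004  2.183 -1.618] tilt 0.204 az -0.209 y [ 0.176  0.984 -0.007]
17.6 [ 0.725 -0.053  0.597] [-0.23   0.593  0.187  0.009  2.131 -1.619] tilt 0.231 az -0.195 y [ 0.175  0.985 -0.004]
17.9 [ 0.78  -0.07   0.556] [-0.238  0.659  0.187  0.017  2.029 -1.624] tilt 0.267 az -0.182 y [ 0.175  0.985 -0.002]
```

One-row calls at full stretch add about 0.03 rad of tilt each. I'll repeat them.

```bash
python3 -m crank '[[0.3,[-30,0,-8],0]]' >/dev/null
python3 -m crank '[[0.3,[-30,0,-8],0]]' >/dev/null
python3 -m crank '[[0.3,[-30,0,-8],0]]' >/dev/null
python3 -m crank '[[0.3,[-30,0,-8],0]]' >/dev/null; python3 st.py
python3 -m crank '[[0.3,[-30,0,-8],0]]' >/dev/null
python3 -m crank '[[0.3,[-30,0,-8],0]]' >/dev/null
python3 -m crank '[[0.3,[-30,0,-8],0]]' >/dev/null
python3 -m crank '[[0.3,[-30,0,-8],0]]' >/dev/null; python3 st.py
```

```text
18.3 [ 0.832 -0.09   0.561] [-0.256  0.674  0.187  0.041  1.88  -1.632] tilt 0.401 az -0.156 y [0.172 0.985 0.007]
18.7 [ 0.868 -0.104  0.587] [-0.272  0.667  0.187  0.066  1.75  -1.64 ] tilt 0.541 az -0.146 y [0.169 0.986 0.014]
```

```bash
python3 -m crank '[[0.3,[-30,0,-8],0]]' >/dev/null
python3 -m crank '[[0.3,[-30,0,-8],0]]' >/dev/null
python3 -m crank '[[0.3,[-30,0,-8],0]]' >/dev/null; python3 st.py
cat > plan.py <<'E'
from rig import sensors
from h import *
g=[0.5776339,0.04585077,-0.16494019]
s=sensors.read_state();M=R.from_quat(s["tcp_rot"]).as_matrix();p=s["ee_pos"]
corner=M@[-.011,0,.017]        # front corner of tips relative to TCP
def tcp(bx,dy=0,h=.0075,up=0): # TCP with tips touching ball whose centre is bx up-ramp
    return G(g,[[bx-.0187,dy,.098+bx*np.tan(np.radians(8))+.024/np.cos(np.radians(8))+h+up]])[0]-corner
def show(n,P): print(n,P.round(3),"rows cm",(M.T@(P-p)*100).round(1))
c=G(g,[[p[0]*0,0,0]])
d=p+corner-[g[0],g[1],0];cg=np.array([np.cos(g[2])*d[0]+np.sin(g[2])*d[1],-np.sin(g[2])*d[0]+np.cos(g[2])*d[1],d[2]])
print("tip corner in grader mm",(cg*1000).round(1),"F",s["force"].round(1),"gap",s["finger_gap"])
E
python3 - <<'E'
from plan import *
A=tcp(-.02,up=.05); 
show("mid",np.array([A[0]-.03,A[1],.5])); show("above",A); show("front",tcp(-.015)); show("b10",tcp(.01)); show("b75",tcp(.075))
E
```

```text
19.0 [ 0.884 -0.114  0.62 ] [-0.285  0.648  0.187  0.086  1.663 -1.646] tilt 0.648 az -0.143 y [0.166 0.986 0.018]
tip corner in grader mm [ 347.5 -106.9  613. ] F [0.  0.2 0.6] gap 0.02543187323676103
mid [0.491 0.055 0.5  ] rows cm [ 40.5   9.9 -15.4]
above [0.521 0.055 0.184] rows cm [57.2  9.8 11.6]
front [0.526 0.054 0.135] rows cm [59.8  9.7 15.8]
b10 [0.55  0.05  0.138] rows cm [57.6  9.8 17.1]
b75 [0.614 0.04  0.147] rows cm [51.9  9.8 20.3]
```

```bash
python3 -m crank '[[0.3,[40.5,9.9,-15.4],0],[0.3,[40.5,9.9,-15.4],0],[0.3,[40.5,9.9,-15.4],0],[0.3,[40.5,9.9,-15.4],0],[0.3,[40.5,9.9,-15.4],0],[0.3,[40.5,9.9,-15.4],0],[0.3,[40.5,9.9,-15.4],0],[0.3,[40.5,9.9,-15.4],0],[0.3,[40.5,9.9,-15.4],0],[0.3,[40.5,9.9,-15.4],0],[0.3,[40.5,9.9,-15.4],0]]'
python3 -m crank '[[0.3,[16.7,-0.1,27],0],[0.3,[16.7,-0.1,27],0],[0.3,[16.7,-0.1,27],0],[0.3,[16.7,-0.1,27],0],[0.3,[16.7,-0.1,27],0],[0.3,[16.7,-0.1,27],0],[0.3,[16.7,-0.1,27],0],[0.3,[16.7,-0.1,27],0],[0.3,[16.7,-0.1,27],0]]'
python3 st.py
python3 - <<'E'
from plan import *
show("above",tcp(-.02,up=.05)); show("front",tcp(-.015)); show("b10",tcp(.01)); show("b40",tcp(.04)); show("b75",tcp(.075))
from rig import eyes; import cv2
c=eyes.read_camera("scene"); cv2.imwrite("pics/s4.png",cv2.resize(c["pixels"][100:280,280:500],None,fx=3,fy=3,interpolation=cv2.INTER_CUBIC))
E
```

```text
time: 20.1
ee_pos: [0.4868, 0.0568, 0.5017]
tcp_rot: [0.081, 0.944, -0.018, 0.318]
force: [0.3, 0.6, 0.2]
finger_gap: 0.0255
grasp_force: 0.0
time: 21.0
ee_pos: [0.5206, 0.0546, 0.1854]
tcp_rot: [0.082, 0.945, -0.018, 0.317]
force: [0.6, -0.4, -0.1]
finger_gap: 0.0255
grasp_force: 0.0
21.0 [0.521 0.055 0.185] [-0.086  0.008  2.199 -0.123  0.29  -1.377] tilt 0.647 az -0.144 y [0.167 0.986 0.018]
tip corner in grader mm [-38.6  -0.7 178.5] F [ 0.6 -0.4 -0.1] gap 0.02552834898767711
above [0.521 0.055 0.184] rows cm [0.1 0.1 0.1]
front [0.526 0.054 0.135] rows cm [ 2.7 -0.   4.4]
b10 [0.55  0.05  0.138] rows cm [ 0.5 -0.   5.6]
b40 [0.58  0.045 0.142] rows cm [-2.2  0.   7.1]
b75 [0.614 0.04  0.147] rows cm [-5.3  0.   8.8]
```

View pics/s4.png

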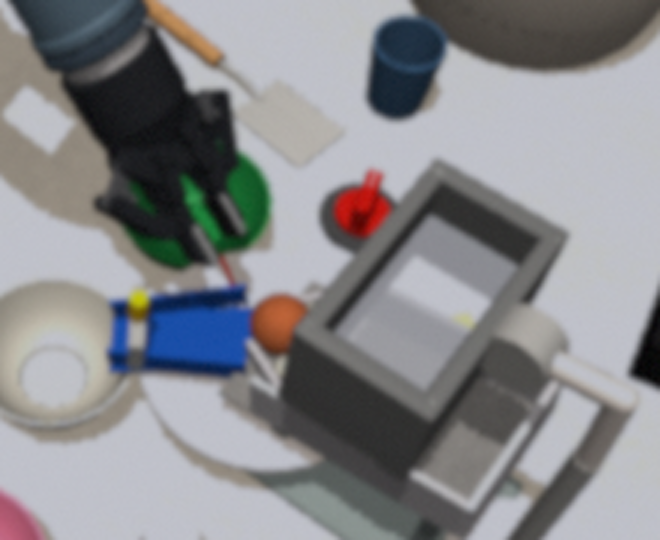

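The tool is tilted, with two tips 26 mm apart aimed at the ball at (280,322). Go down in front of it and push slowly up-ramp.

```bash
python3 -m crank '[[0.3,[2.7,0,4.4],0],[0.3,[2.7,0,4.4],0],[0.3,[1.6,0,5],0],[0.3,[0.5,0,5.6],0],[0.3,[-0.4,0,6.1],0],[0.3,[-1.3,0,6.6],0],[0.3,[-2.2,0,7.1],0],[0.3,[-3,0,7.5],0],[0.3,[-3.8,0,7.9],0],[0.3,[-4.6,0,8.4],0],[0.3,[-5.3,0,8.8],0],[0.3,[-5.3,0,8.8],0]]'
python3 st.py
python3 - <<'E'
from plan import *
from rig import eyes; import cv2
a=eyes.read_camera("top")["pixels"][110:250,230:360]; b=eyes.read_camera("scene")["pixels"][130:270,280:410]
cv2.imwrite("pics/s5.png",cv2.resize(np.hstack([a,b]),None,fx=3,fy=3,interpolation=cv2.INTER_CUBIC))
E
```

```text
time: 22.25
ee_pos: [0.6179, 0.0395, 0.1531]
tcp_rot: [0.082, 0.944, -0.018, 0.319]
force: [-1.0, 0.8, 1.4]
finger_gap: 0.0259
grasp_force: 1.1
22.25 [0.618 0.039 0.153] [-0.102  0.227  2.046 -0.117  0.219 -1.393] tilt 0.651 az -0.144 y [0.167 0.986 0.018]
tip corner in grader mm [ 59.8   0.4 146.2] F [-1.   0.8  1.4] gap 0.025929479485298588
```

View pics/s5.png

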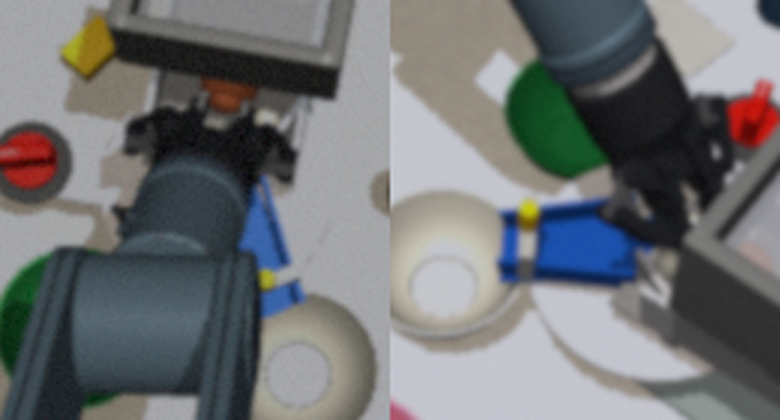

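The ball is held up-ramp, ahead of the tips at (228,92). Hold while the small balls pass.

```bash
python3 -m crank '[[0.3,[0,0,0],0],[0.3,[0,0,0],0],[0.3,[0,0,0],0],[0.3,[0,0,0],0],[0.3,[0,0,0],0],[0.3,[0,0,0],0],[0.3,[0,0,0],0],[0.3,[0,0,0],0],[0.3,[0,0,0],0],[0.3,[0,0,0],0]]'
python3 -m crank '[[0.3,[0,0,0],0],[0.3,[0,0,0],0],[0.3,[0,0,0],0],[0.3,[0,0,0],0],[0.3,[0,0,0],0],[0.3,[0,0,0],0],[0.3,[0,0,0],0],[0.3,[0,0,0],0],[0.3,[0,0,0],0],[0.3,[0,0,0],0]]'
python3 - <<'E'
from plan import *
from rig import eyes; import cv2
a=eyes.read_camera("top")["pixels"][110:250,230:360]; b=eyes.read_camera("scene")["pixels"][130:270,270:400]
cv2.imwrite("pics/s6.png",cv2.resize(np.hstack([a,b]),None,fx=3,fy=3,interpolation=cv2.INTER_CUBIC))
E
```

```text
time: 23.35
ee_pos: [0.6138, 0.04, 0.1481]
tcp_rot: [0.082, 0.945, -0.018, 0.315]
force: [-0.6, -0.2, 0.3]
finger_gap: 0.0258
grasp_force: 0.1
time: 24.35
ee_pos: [0.6138, 0.04, 0.1481]
tcp_rot: [0.082, 0.945, -0.018, 0.315]
force: [-0.2, 0.1, -0.3]
finger_gap: 0.0255
grasp_force: 0.1
tip corner in grader mm [ 55.6   0.3 141.1] F [-0.2  0.1 -0.3] gap 0.02545280410590966
```

View pics/s6.png

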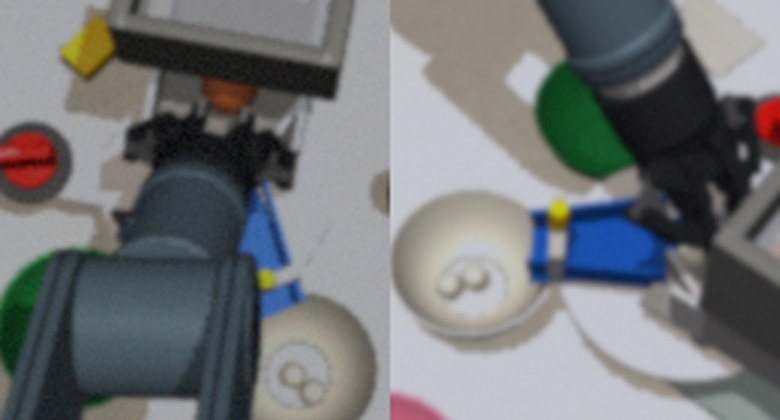

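Two balls are in the dish, at (292,375) and (311,392). I'll wiggle the ball from side to side and further up to let the rest by, and count by image difference.

```bash
cat > cnt.py <<'E'
from plan import *
from rig import eyes; import cv2
c=eyes.read_camera("scene"); c0=pickle.load(open("scene0.pkl","rb"))
def area(u,r):
    m=np.zeros((400,640),np.uint8); cv2.circle(m,u,r,1,-1)
    d=cv2.absdiff(cv2.GaussianBlur(c["pixels"],(3,3),0),cv2.GaussianBlur(c0["pixels"],(3,3),0)).max(2)
    b=((d>14)&(m>0)).astype(np.uint8); n,l,s,ce=cv2.connectedComponentsWithStats(b)
    print([(tuple(ce[i].round(0)),s[i,4]) for i in range(1,n) if s[i,4]>8])
area((297,220),24)
cv2.imwrite("pics/last_s.png",c["pixels"])
E
python3 cnt.py; python3 st.py
python3 -m crank '[[0.3,[0,0.5,0],0],[0.3,[-0.4,1,0.2],0],[0.3,[-0.4,1,0.2],0],[0.3,[-0.4,1,0.2],0],[0.3,[-0.4,1,0.2],0],[0.3,[-0.4,0.3,0.2],0],[0.3,[-0.4,-0.3,0.2],0],[0.3,[-0.4,-1,0.2],0],[0.3,[-0.4,-1,0.2],0],[0.3,[-0.4,-1,0.2],0],[0.3,[-0.2,-0.4,0.1],0],[0.3,[0,0,0],0]]'; python3 cnt.py; python3 st.py
```

```text
tip corner in grader mm [ 55.6   0.2 141.1] F [ 0.6  0.  -0.3] gap 0.025245169794322307
[((np.float64(298.0), np.float64(218.0)), np.int32(1393))]
24.5 [0.614 0.04  0.148] [-0.102  0.23   2.052 -0.119  0.22  -1.391] tilt 0.641 az -0.145 y [0.167 0.986 0.017]
time: 25.7
ee_pos: [0.6138, 0.0403, 0.1481]
tcp_rot: [0.082, 0.945, -0.018, 0.315]
force: [-0.1, 0.6, 0.1]
finger_gap: 0.0256
grasp_force: 0.1
tip corner in grader mm [ 55.6   0.5 141.1] F [-0.1  0.6  0.1] gap 0.025605006821310262
[((np.float64(298.0), np.float64(218.0)), np.int32(1407))]
25.75 [0.613 0.041 0.148] [-0.1    0.23   2.053 -0.122  0.22  -1.387] tilt 0.641 az -0.145 y [0.167 0.986 0.017]
```

```bash
cat > cnt.py <<'E'
from plan import *
from rig import eyes; import cv2
def run(img,u,r,f,k):
    g=cv2.resize(cv2.cvtColor(img,cv2.COLOR_BGR2GRAY)[u[1]-r:u[1]+r,u[0]-r:u[0]+r],None,fx=f,fy=f,interpolation=cv2.INTER_CUBIC)
    g=cv2.GaussianBlur(g,(0,0),f*.6)
    c=cv2.HoughCircles(g,cv2.HOUGH_GRADIENT,1,k*f*1.5,param1=60,param2=11,minRadius=int(k*f*.75),maxRadius=int(k*f*1.25))
    return [] if c is None else (c[0]/f+[u[0]-r,u[1]-r,0]).round(1).tolist()
def blobs(n,u,r,k):
    c=eyes.read_camera(n); return run(c["pixels"],u,r,6,k)
if __name__=="__main__":
    print("top",blobs("top",(329,235),22,4.4)); print("scene",blobs("scene",(297,222),18,3.9))
E
python3 - <<'E'
from cnt import *
i=cv2.resize(cv2.imread("pics/s6.png"),None,fx=1/3,fy=1/3,interpolation=cv2.INTER_AREA)
print("s6 top",run(i,(99,125),15,6,4.4),"scene",run(i,(27+130,92),18,6,3.9))
E
python3 cnt.py
```

```text
tip corner in grader mm [ 55.    1.  140.9] F [-1.7  1.3  1. ] gap 0.0253859916912888
s6 top [] scene []
tip corner in grader mm [ 55.    1.  140.9] F [-1.7  1.3  1. ] gap 0.0253859916912888
top []
scene []
```

```bash
cat > asc.py <<'E'
import sys
from rig import eyes; import cv2, numpy as np
ch=" .:-=+*#%@"
def show(img,x0,x1,y0,y1):
    g=cv2.cvtColor(img,cv2.COLOR_BGR2GRAY)[y0:y1,x0:x1]; g=cv2.resize(g,None,fx=2,fy=1,interpolation=cv2.INTER_CUBIC).astype(float)
    a,b=np.percentile(g,[3,97]); 
    for r in np.clip((g-a)/(b-a)*9.99,0,9).astype(int): print("".join(ch[v] for v in r))
if __name__=="__main__":
    a=list(map(int,sys.argv[2:])); show(eyes.read_camera(sys.argv[1])["pixels"],*a)
E
python3 - <<'E'
from asc import *
i=cv2.resize(cv2.imread("pics/s6.png"),None,fx=1/3,fy=1/3,interpolation=cv2.INTER_AREA); show(i,84,114,110,138)
E
echo ----; python3 asc.py top 314 344 220 248
```

```text
:=*#%%%@@@@@@@@@@@@@@@@@@@@@@@@@@@@@@@%%%%%%%%#####****
     :+#%%@@@@@@@@@@@@@@@@@@@@@@@@@@@@@@@@@@@%%%%%%%%#####**
     :+#%@@@@@@@@@@@@@@@@@@@@@@@@@@@@@@@@@@@@@%%%%%%%%%#####
     -+#%@@@@@@@@@@@@@@@@@@%%%%%%%%%@@@@@@@@@@@@@@@%%%%%%###
    .-+#%@@@@@@@@@@@@@@@%%%%%%%%%%%%%%@@@@@@@@@@@@@%%%%%%###
    .-+#%@@@@@@@@@%%%%%@@@@@@@@@@@@@@@%%%%%%%@@@@@@@%%%%%%%%
    .-+#%@@@@@@@%%%@@@@@@@@@@@@@@@@@@@@@@%%%%%%@@@@@@%%%%%%%
    .-+%%@@@@@@%%@@@@@@@@@@@@@@@@@@@@@@@@@@@%%%%%@@@@@@%%%%%
    .=*%%@@@%%@@@@@@@@@@@@@@@@@@@@@@@@@@@@@@@@%%%%@@@@@@%%%%
   .:+*%%%%%%@@@@@@@@@@@@@@@@@@@@@@@@@@@@@@@@@@%%%%%@@@@%%%%
   .-+#%%@%%%@@@@@@@@@@%%%%%%@@@@@@@@@@@@@@@@@@@%%%%@@@@@%%%
   :-*#%%%%@@@@@@@@@%%######%%%%%@@@@@@@@@@@@@@@@@%%%%@@@@%%
   :-*#%%%%@@@@@@@%%#####%%%%%%%%%%%@@@@@@@@@@@@@@%%%%@@@%%%
   :=*#%%%%@@@@@@%#####%%@@@@@@@%%%%%@@@@@@@@@@@@@%%%%@@@@%%
   -+#%@@@@@@@@@@%#**##%@@@@@@@@@%%%%@@@@@@@@@@@@@@%%@@@@@%%
  .-+#%@%%%@@@@@%%#**##%@@@@@@@@@%%%%%@@@@@@@@@@@@%%%%@@@@%%
  .=*%%@%%%%@@@@@%##**##%@@@@@@%%########%%%%@@@@@%%%%@@@%%%
 .:+*%%@%%%%@@@@@@%#***##%%%%%%##****####%%%%%%%%%%%%%%%%%%%
.:=*#%@
[... 1615 characters left out ...]
%%#########%%@@@@@@%%%%%@@%%%
 .-+#%@%%%%%@@@@@%%#****##%%%%%##**+**#####%%%%%%%%#%%@@@%%%
 :=*#@@@@%@@@@@@@@@%##########**+++**#%%%%%%%%##%%#%%%%%%%%%
.-+#%@@@@@@@@@@@@@@@@@@%%%###******#%%@@@@@@@%%%%%%%%%@@%%%%
-=*%%@@@@@@@@@@@@@@@@@@@@@@@%##****#%@@@@@@@@@%%###%%@%%%%%%
=+*%@@@@@@@@@@%@@@@@@@@@@@@@@%##***#%%@@@@@@@%%%%%%@%%%%%%##
=+#%%@@@@@@@@@%%@@@@@@@@@@@@@@%#****#%%%%@@@%%%%%%%%%%%%%%##
=+#%@@@@@@@@@@@%%%%@@@@@@@@@@@@%#*****##%%%%###%%%%%%%%%%###
+*#%%@@@@@@@@@@@@@%%%%%%%@@@@@@@%#********#####%%%%%%%%%####
+*#%%%@@@@@@@@@@@@@@%%%##%%%@@@%%%########%%%%%%%%%%%%####**
++##%%%%%%@@@@@@@@@@@@@@@@@@@@%%%%%@@@%%%@%%%%%%%%%######***
++*####%%%%%@@@@@@@@@@@@@@@@@@@@@@@@@@@@@%%%%%%%%######*****
```

Still two in the dish. Let the ball down a little and nudge it back again, with the tips 3 mm higher.

```bash
python3 -m crank '[[0.3,[2,0,-1.2],0],[0.3,[4.2,0,-2.6],0],[0.3,[4.2,0,-2.6],0],[0.3,[3,0,-2],0],[0.3,[2,0,-1.4],0],[0.3,[1,0,-0.8],0],[0.3,[-0.2,0,-0.2],0],[0.3,[-0.4,0,-0.1],0],[0.3,[-0.4,0,-0.1],0],[0.3,[-0.4,0,-0.1],0],[0.3,[-0.4,0,-0.1],0],[0.3,[-0.4,0,-0.1],0]]'
python3 -m crank '[[0.3,[0,0,0],0],[0.3,[0,0,0],0],[0.3,[0,0,0],0],[0.3,[0,0,0],0],[0.3,[0,0,0],0],[0.3,[0,0,0],0],[0.3,[0,0,0],0],[0.3,[0,0,0],0]]'
python3 -c "import plan"
python3 asc.py top 314 344 220 248; python3 asc.py scene 278 318 205 235
```

```text
time: 27.1
ee_pos: [0.6159, 0.0397, 0.1511]
tcp_rot: [0.082, 0.946, -0.018, 0.314]
force: [-0.4, -0.2, 0.3]
finger_gap: 0.0259
grasp_force: 0.1
time: 27.9
ee_pos: [0.6164, 0.0396, 0.1513]
tcp_rot: [0.082, 0.945, -0.018, 0.315]
force: [0.1, 0.1, 0.2]
finger_gap: 0.0254
grasp_force: 0.2
tip corner in grader mm [ 58.2   0.2 144.3] F [0.1 0.1 0.2] gap 0.025384788559399407
     .-+*%%@@@@@@@@@@@@@@@@@@@@@@@@@@@@@@@@@%%%%%%%######***
     :=*#%@@@@@@@@@@@@@@@@@@@@@@@@@@@@@@@@@@@%%%%%%%%%######
     :=#%@@@@@@@@@@@@@@%%%%%%@@@@@@@@@@@@@@@@@@@%%%%%%%%####
     -+#%@@@@@@@@@@%%##%%%%%%%%%%%%@@@@@@@@@@@@@@@@%%%%%####
     -+%%@@@@@@@@%####%%%@@@@%%#####%%%@@@@@@@@@@@@@@%%%%%##
     -+%%@@@@@@%%#**#%%@@@@@@@%%##%%%@%%%%%%@@@@@@@@@@%%%%%#
    .-*%@@@@@@@%#***#%@@@@@@@@@%%%%@@@@@@@%%%%@@@@@@@@%%%%%%
    .=+#@@@@@%%#*+**#%@@@@@@@@@%%%%@@@@@@@@@%%%%%@@@@@%%%%%%
    :=*%@@@@@%%##***##%%%@@@@%%%%%@@@@@@@@@@@@%%%%@@@@@@@%%%
   .:+*%@@@%%%%%%%#######%%%#####%%%@@@@@@@@@@@@%%%%@@@@@%%%
   .-+#%@@@@@@@@@@@%%##*#*******####%%%@@@@@@@@@@%%%@@@@@%%%
   .-*#%%@@@@@@@@@@@@@%%#*****#%%%%%%%%%%%@@@@@@@@%%%@@@@%
[... 2708 characters left out ...]
  .-=+*#####**+-.   .:-+**###**+=:..:=+*#####**++=--
::--==++******+=--:::..    ..::---======--:.    .:---====--:.  .-=*#####**++=--:
..:--==++***##*++-::....::-=++++=--:::...    :-====--:...    .:=+*#####**++==-::
 ..:--==++***##***+===+++*##%%%##*+=-::...:-=+*####*=-:.....:=+*#####**++==--:..
  ..:--==++****##*****#%%%@@@@@@@%%##**+++**#%%@@@@%#**+===+**######**++=--:::..
    .::--==++****######%@@@@@@@@@@@@@%%%%%%@@@@@@@@@@%%%##########***+==--::::::
     ..:--==+++******##%%@@@@@@@@@@@@@@@@@@@@@@@@@@@@@@%%%######**++==--:::::-==
       ..:--===+++****##%%%@@@@@@@@@@@@@@@@@@@@@@@@@@%%%%####***++==--:::::--===
:.       ..:---==+++***####%%%#%%%%@@@@@@@@@%%%%%%%%%#####***++===--:::::-------
```

The top view shows four balls in the dish, at about cells (22,7), (31,14), (21,20) and (40,21). Ease the big ball back down into the gate and withdraw.

```bash
python3 -m crank '[[0.3,[0.7,0,-0.4],0],[0.3,[1.4,0,-0.8],0],[0.3,[2.1,0,-1.2],0],[0.3,[2.8,0,-1.6],0],[0.3,[3.5,0,-2],0],[0.3,[4.2,0,-2.4],0],[0.3,[4.9,0,-2.8],0],[0.3,[5.6,0,-3.2],0],[0.3,[6.3,0,-3.6],0],[0.3,[7,0,-4.2],0],[0.3,[7.4,0,-5.5],0],[0.3,[7.4,0,-7],0]]'
python3 -m crank '[[0.3,[0,0,-4],0],[0.3,[0,0,-8],0],[0.3,[-2,0,-13],0],[0.3,[-4,12,-16],0],[0.3,[-4,12,-16],0],[0.3,[-4,12,-16],0],[0.3,[-4,20,-16],0],[0.3,[-4,20,-16],0],[0.3,[-4,20,-16],0],[0.3,[-4,20,-16],0],[0.3,[-4,20,-16],0],[0.3,[-4,20,-16],0]]'
python3 st.py
python3 - <<'E'
from rig import eyes; import cv2, numpy as np
a=eyes.read_camera("top")["pixels"][120:260,225:375]; b=eyes.read_camera("scene")["pixels"][140:280,260:410]
cv2.imwrite("pics/s7.png",cv2.resize(np.hstack([a,b]),None,fx=2.66,fy=2.66,interpolation=cv2.INTER_CUBIC))
E
```

```text
time: 29.2
ee_pos: [0.5151, 0.0565, 0.1628]
tcp_rot: [0.082, 0.946, -0.018, 0.314]
force: [0.0, 0.4, 1.6]
finger_gap: 0.0252
grasp_force: 0.0
time: 30.4
ee_pos: [0.4865, 0.2601, 0.3187]
tcp_rot: [0.083, 0.945, -0.019, 0.315]
force: [-1.2, 1.1, -0.2]
finger_gap: 0.0257
grasp_force: 0.0
30.4 [0.486 0.26  0.319] [ 0.515 -0.007  1.837 -0.512  0.848 -0.629] tilt 0.641 az -0.147 y [0.169 0.986 0.017]
```

View pics/s7.png

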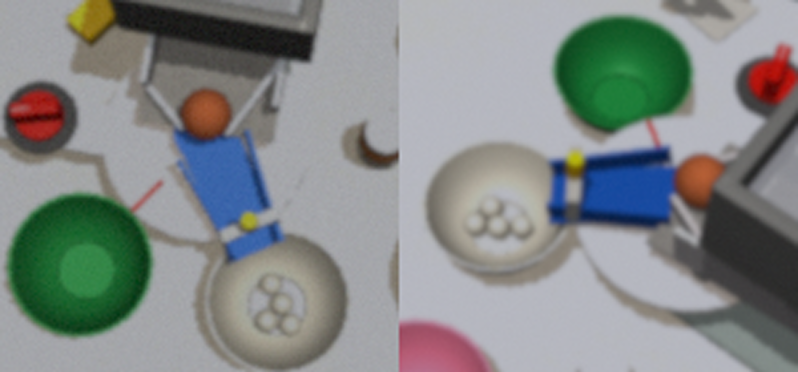

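The white dish holds four balls, around (275,305). The big ball is back in the gate at (206,113), the spout is on its mark, the knob is turned tight and the green dish is empty.

```bash
python3 -c "
from rig import finish_job
print(finish_job())"
```

```text
the job is handed in; nothing more can be done
None
```

The job is handed in at about 30 s of robot time: all four small balls are in the white dish, the spout is on its mark with the clamp tight (knob at about 1.3 rad), and the big ball is back on the ramp in the gate; joints 3 and 5 ran against their lower stops during tilting and pushing (read 0.187 and 0.219, stated limits 0.19 and 0.22), which could count as passing range.

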